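# Shut the diya tray and drop its latch bar into the keeper

### The job

The sliding tray of the acrylic diya stand is part way out. Take the latch bar by its red tab, lift it over the front lip of the steel keeper, slide the tray in and let the bar drop fully down into the keeper's notch, then let go. The notched plate can be clamped about a centimetre nearer or farther, so feel for the notch with a light hand, never forcing the bar or the gripper against the keeper (stay well under 20 N), and leave the diyas, the bowl and the jar as they stand.

Things in the scene. Friction and masses are not known exactly. Their poses are not given: they have to be found in the camera images.
- stand: clear acrylic diya stand, fixed to the desk, 160 deep (own x) x 240 wide (own y). Origin: centre of its underside, on the desk. Own +x runs from its front to its back, the way the tray slides in; z up. Front edge at x -80. Lower tier top 76 high, upper tier (back 60 mm only) 110 high
- tray (a joint): travel of the wooden tray that slides in under the lower tier, m: 0 fully out, end stop 0.086. Stays where left; about 1 N moves it. Its front panel (8 thick, 220 wide, top edge 88 above the desk) has its middle plane at stand x = -161 mm + travel
- latch (a joint): angle of the brass gravity latch bar, rad: 0 level (lowest, on its own stop), positive with its nose lifted, to 0.6. Bar 10 thick (stand x), 14 tall, about 250 g, lies along stand y in front of the panel, centre plane at stand x = -173 mm + tray travel, nose end at stand y -165, beyond the stand's right side. Falls by its own weight
- hinge (a point): hinge of the latch bar on the tray panel, on the bar's centre line: stand y +20, 72 mm above the desk; the bar turns about an axis along stand x
- tab (a point): grip point on the red upright tab on the bar, 14 thick (stand x) x 24 (stand y), its top 20 mm above this point. Point is 100 mm from the hinge towards the nose, 50 above the bar's centre line: 122 above the desk when level; panel top is 34 below. Grip from above, fingers closing along stand x. Raising it turns the bar; pushing it along stand x moves the tray
- keeper: black keeper bracket fixed at the stand's right side (stand x -107, y -146), origin on the desk under its centre, axes as the stand's. It carries a steel notched plate 22 wide (y) that catches the bar's nose. The plate is clamped up to 12 mm either way along x from nominal, which no reading shows: feel for it
- notch_nominal (a point): nominal notch centre on the keeper, 65 mm above the desk, at the underside of the level bar; fixed to the bracket, so the true notch is up to 12 mm off along stand x. True notch: 12 mm wide in x; the bar centre meets it at tray travel 0.066 +/- 0.012, then falls level with 1 mm play either way
- lip_nominal (a point): nominal top middle of the keeper's lip, 79 mm above the desk, 24 thick in x, in front of the notch; moves with the plate (not measured). The bar passes over it at 0.10 rad and rests on it at about 0.09; at travel 0.050 it rests on the lip wherever the plate is. Behind the notch is a back wall 24 thick, top 88 mm; 0.16 rad clears it
- diya_1: blue loose ceramic diya (small oil-lamp dish), 56 mm across, 22 mm tall (wick to 31), standing on the stand's upper tier; origin centre of its underside. Leave alone
- diya_2: terracotta loose ceramic diya (small oil-lamp dish), 56 mm across, 22 mm tall (wick to 31), standing on the stand's upper tier; origin centre of its underside. Leave alone
- bowl: loose steel bowl on the desk left of the stand, 110 mm across, 45 mm tall; origin centre of its underside. Leave alone
- jar: loose white plastic jar with twist cap on the desk right of the stand, 60 mm across, 90 mm tall; origin centre of its underside. Leave alone

How it is judged:
On the way, in this order (a step that is already met when the one before it is completed fails the run):
1. the latch bar is lifted high enough to clear the keeper's lip (0.09 rad) (value of joint latch above 0.09 rad), for 0.1 s.
2. with the bar raised, the tray is slid in past 48 mm, so that the bar is on or over the keeper (value of joint tray above 0.048 m and value of joint latch above 0.04 rad).
At the end, for the whole second after the job is handed in: The latch bar lies fully down in the keeper's notch (angle under 0.03 rad, tray travel over 48 mm, which is possible together only in the notch), bar and tray at rest, gripper clear of everything (value of joint latch below 0.03 rad and value of joint tray above 0.048 m and velocity of joint latch between -0.05 and 0.05 rad/s and velocity of joint tray between -0.005 and 0.005 m/s); the robot touches nothing.
It fails at once if the keeper is pressed with more than 20 N, by the bar or anything else (contact force between keeper and anything else above 20 N).
It fails at once if a diya, the bowl or the jar is moved by more than 15 mm or tipped by more than 0.35 rad (distance of any of diya_1, diya_2, bowl, jar from where it was at the start of the episode above 0.015 m or angle between any of diya_1, diya_2, bowl, jar's own z axis and vertical above 0.35 rad).
It also fails if it takes over 43 s, if anything falls off the work surface, if the arm or the gripper's body presses on something with over 40 N, if the wrist force passes 120 N, or if a joint passes its speed limit or range.

### The arm

A 6-joint arm with a two-finger parallel gripper is mounted at the origin on the work surface. World frame = base frame: x ahead of the robot, y to its left, z up, the work surface at z = 0. Lengths are in m, angles in rad, forces in N, time in s.
With the tool pointing down it reaches from about 0.35 to 0.775 m from the base axis. Payload 5.5 kg.
Tool frame: the origin (TCP) lies where the fingers leave the gripper's body, on its centre line; the fingertips stand env.tip_reach ahead of it and the grasp point (between the pads) lies 54 mm ahead of it (env.tip_reach is the distance from the TCP to the fingertips, in m); z points along the fingers, y is the line along which they close (so a half turn about z gives the same grasp; the last joint's range is limited). The gripper opens to 85 mm and grips with 20 to 120 N. Pads are 22 mm wide; open, the fingers measure 114 mm over their backs; the gripper's body (76 mm by 85 mm) begins 54 mm behind the grasp point. The pads swing forward as they close: fully open they stand 13 mm farther back than shut.
Start: joints at [1.131, 0.313, 0.046, 1.304, 0, 1.431], TCP at [0.17, 0.549, 0.304] pointing down, gripper open.
Joint ranges: [-2.76, 2.76], [-0.86, 1.69], [-1.03, 1.26], [-2.2, 2.34], [-1.47, 1.5], [-3.14, 3.14]. Speed limits (rad/s): [2.57, 2.57, 3.14, 3.14, 3.14, 3.14].

### API

Orientations are given as a unit quaternion [w, x, y, z].
In Python, from workcell import status, optics, hand_in, env gives the robot as it stands.
- The arm moves only by the shell command python3 -m handwheel 'ROWS' [FORCE]. ROWS is a JSON object whose one key "deltas" holds a list of rows, each a list of 5 numbers: the opening, from -1 (shut) to 1 (fully open), then the shift along the tool's x, y, z in units of 40 mm (1.0 is 40 mm), then the turn about the tool's z in units of 10 degrees (1.0 is 10 degrees). In form: {"deltas": [[jaw, x, y, z, roll], ...]}. A call has 1 to 20 rows; each row shifts and turns the commanded pose from where the row before left it, along the tool's axes as they then stand; what a row does not reach is not made up. A row lasts 1/8 s, in which the tool goes at most 62.5 mm and 10.7 degrees, less where a joint would pass 70% of its speed; a pose out of reach is approached as far as the arm can. A call is refused whole if a number of a shift passes 1 or a number of a turn 1, either way. A call with a gripper value outside its range is refused whole. The fingers move at their own pace and stop on an object; FORCE is the grip in N (left out, the last holds). Time passes only in rows, so rows that do not move let the fingers close. It gives the time, the measured TCP pose, the force, the opening and the grip force at its end, in the units of the state.
- status.get_state(): the state, without advancing time (a new reading comes with each control period).
- optics.read_camera(name): name is "scene" or "side" or "wrist"; returns a dict with "frame" (420x560x3 uint8, red, green, blue), "depth" (420x560 float32, m along the optical axis (not along the pixel's ray), 0 where there is no reading), "vfov" (degrees; the focal length in pixels is half the picture's height over the tangent of half this angle, whatever the lens; pixels are square), "cx", "cy" (the principal point, pixels), "k1" (the pictures are not rectified: a ray, as slopes to the right and down, at radius r is drawn at 1 + k1 r^2 times it, then the intrinsics apply), "origin" and "attitude" of the camera in the world. Camera axes: x right, y down, z forward; pixel columns grow to the right and rows downward; lengths in m; the calibration is good to about 2 mm. A picture is of the moment at which its call begins.
- hand_in(): hands the job in; it is judged then, once.
The state is a dict: "clock": time; "joint_pos": joint angles; "qvel": joint speeds; "tau": joint torques, N m; "tcp_pos": TCP position; "orientation": TCP orientation; "wrist_force": force on the tool from outside, world axes, zero at the start; "ft_torque": the same for the moment, N m; "finger_gap": finger opening in m; "grip_force": force on a finger pad.
Only numpy, scipy, OpenCV 4.12 (cv2) and the standard library are available. Lean on these libraries where they do the work, as an engineer would, in place of code of your own. Each camera call takes 0.05 s, during which the arm holds its last target. There are 200 camera calls.

## Working session

There is one attempt and no reset: what is moved stays moved. The work goes in short steps, Python scripts to look and compute and a shell command to move; the robot and the scene stay as the last step left them, time stands still between calls to the robot, and variables do not carry over. Pictures are saved under pics/ and viewed, at most 10 in all, crops included, and the job is handed in when it is done.

```bash
mkdir -p pics; cat > h.py <<'E'
import numpy as np, cv2, json
from workcell import status, optics, env
def cam(n):
    c=optics.read_camera(n); return c
def save(c,f,box=None,s=1):
    im=c["frame"][:,:,::-1]
    if box: im=im[box[1]:box[3],box[0]:box[2]]
    cv2.imwrite("pics/"+f,cv2.resize(im,None,fx=s,fy=s,interpolation=cv2.INTER_CUBIC))
def rot(a):
    a=np.array(a,float)
    if a.shape==(3,3): return a
    w,x,y,z=a
    from scipy.spatial.transform import Rotation as R
    return R.from_quat([x,y,z,w]).as_matrix()
def ray(c,u,v):
    f=210/np.tan(np.radians(c["vfov"])/2)
    K=np.array([[f,0,c["cx"]],[0,f,c["cy"]],[0,0,1]])
    xd=np.array([(u-c["cx"])/f,(v-c["cy"])/f]); x=xd.copy()
    for _ in range(30): x=xd/(1+c["k1"]*(x@x))
    return np.array([x[0],x[1],1.])
def pt(c,u,v,d=None):
    if d is None: d=c["depth"][int(round(v)),int(round(u))]
    return np.array(c["origin"])+rot(c["attitude"])@(ray(c,u,v)*d)
def tri(L):
    A=np.zeros((3,3));b=np.zeros(3)
    for c,u,v in L:
        d=rot(c["attitude"])@ray(c,u,v); d/=np.linalg.norm(d); P=np.eye(3)-np.outer(d,d)
        A+=P;b+=P@np.array(c["origin"])
    return np.linalg.solve(A,b)
E
python3 - <<'E'
from h import *
import pickle
s=status.get_state();print({k:np.round(v,3).tolist() for k,v in s.items()},env.tip_reach)
C={n:cam(n) for n in("scene","side","wrist")}
pickle.dump(C,open("c0.pkl","wb"))
for n,c in C.items(): save(c,n+"0.png");print(n,c["vfov"],c["cx"],c["cy"],c["k1"],c["origin"],c["attitude"])
cv2.imwrite("pics/all0.png",cv2.resize(np.vstack([C["scene"]["frame"],C["side"]["frame"]])[:,:,::-1],None,fx=.7,fy=.7))
E
```

```text
{'clock': 0.0, 'joint_pos': [1.131, 0.314, 0.045, 1.304, 0.0, 1.431], 'qvel': [-0.002, -0.001, 0.0, -0.001, -0.0, -0.001], 'tau': [-0.002, -48.063, 29.853, 0.019, -0.001, -0.0], 'tcp_pos': [0.17, 0.549, 0.303], 'orientation': [-0.0, 0.149, 0.989, -0.001], 'wrist_force': [0.722, -0.247, -0.028], 'ft_torque': [-0.077, -0.011, -0.053], 'grip_force': 0.0, 'finger_gap': 0.085} 0.0726
scene 50.52748539906723 284.6140863691945 202.74703677451268 -0.14027683489627607 [1.28890084 0.27129716 0.90388636] [-0.21100778  0.55516829  0.75241424 -0.28484503]
side 47.70278931114329 277.8919308200417 217.91306845946409 0.03230874855983829 [0.2356235  0.58441346 0.85693221] [ 0.10721831 -0.29470044  0.8859139  -0.34177835]
wrist 60.541212597132684 281.584388040434 204.29705167957434 -0.08552877728710365 [0.08978336 0.57526782 0.37296467] [0.13478259 0.79333967 0.58538055 0.09887077]
```

View pics/scene0.png

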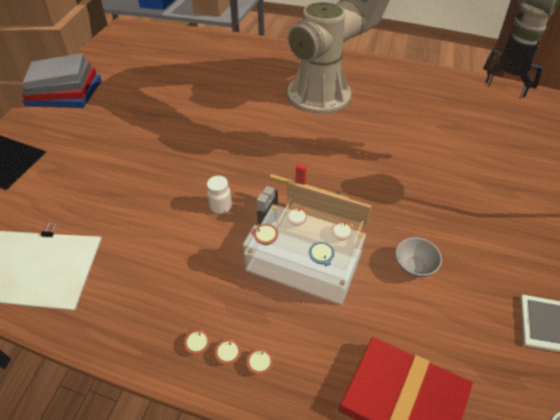

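View pics/side0.png

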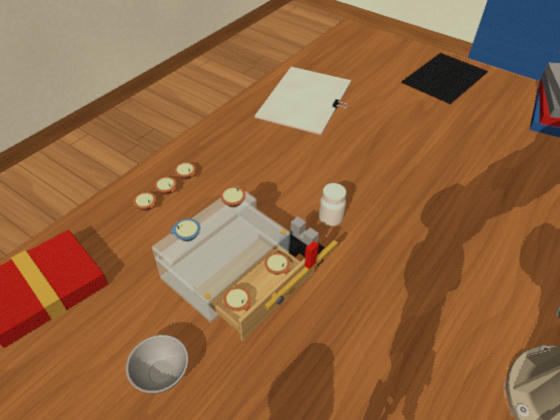

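View pics/wrist0.png

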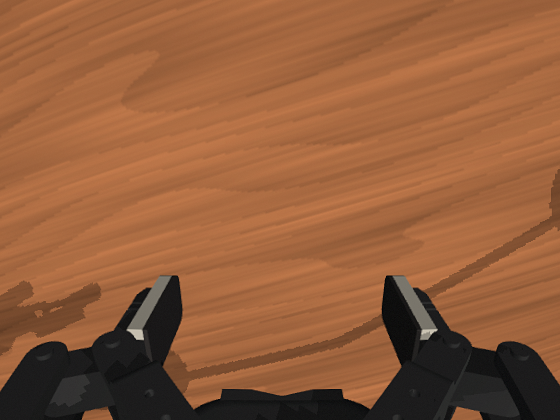

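The scene view shows the tab at about (301,174), the keeper at (268,200) and the jar at (219,195). The side view shows the tab at (311,255), the keeper at (304,237) and the bar running from (337,244) to (268,304). I'll enlarge both.

```bash
python3 - <<'E'
from h import *
import pickle
C=pickle.load(open("c0.pkl","rb"))
a=C["scene"]["frame"][155:305,235:385];b=C["side"]["frame"][185:335,200:350]
im=np.hstack([cv2.resize(x,(400,400),interpolation=cv2.INTER_CUBIC) for x in(a,b)])
im=cv2.resize(im,(800,400))
cv2.imwrite("pics/crop1.png",im[:,:,::-1])
# red tab pixels
for n,bx in(("scene",(290,160,312,190)),("side",(300,238,322,272))):
    c=C[n];f=c["frame"].astype(int);x0,y0,x1,y1=bx
    m=np.zeros(f.shape[:2],bool);m[y0:y1,x0:x1]=1
    m&=(f[...,0]>110)&(f[...,1]<50)&(f[...,2]<50)
    v,u=np.nonzero(m);P=np.array([pt(c,i,j) for i,j in zip(u,v)])
    print(n,len(u),u.min(),u.max(),v.min(),v.max(),np.round(P.min(0),4),np.round(P.max(0),4))
    top=P[P[:,2]>P[:,2].max()-.004];print("top",top.mean(0).round(4),top.min(0).round(4),top.max(0).round(4))
E
```

```text
scene 90 297 304 169 182 [0.5212 0.0678 0.093 ] [1.2889 0.2713 0.9039]
top [1.2889 0.2713 0.9039] [1.2889 0.2713 0.9039] [1.2889 0.2713 0.9039]
side 260 305 318 241 268 [0.2356 0.0028 0.0478] [0.5461 0.5844 0.8569]
top [0.2356 0.5844 0.8569] [0.2356 0.5844 0.8569] [0.2356 0.5844 0.8569]
```

View pics/crop1.png

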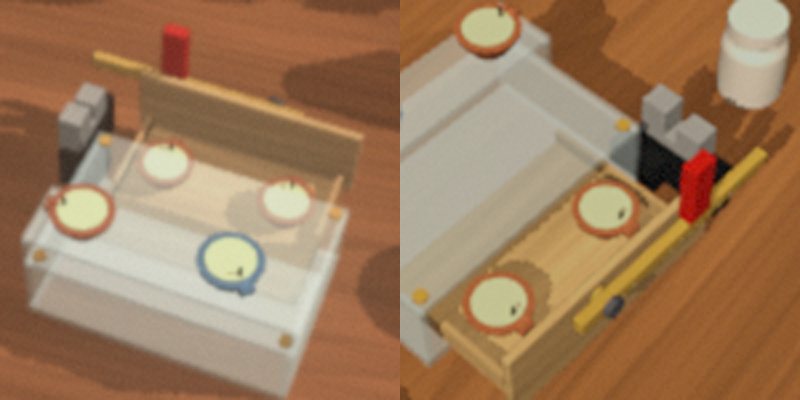

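```bash
python3 - <<'E'
from h import *
import pickle
C=pickle.load(open("c0.pkl","rb"));S,D=C["scene"],C["side"]
def s(x,y): return (S,235+x/2.6667-.3,155+y/2.6667-.3)
def d(x,y): return (D,200+(x-400)/2.6667-.3,185+y/2.6667-.3)
for n,a,b in [("tabtop",s(176,29),d(703,157)),("panR",s(141,73),d(676,200)),("panL",s(362,136),d(512,356)),("nose",s(95,55),d(763,153)),
 ("lip",s(92,96),d(696,130)),("back",s(75,110),d(662,98)),("knobR",s(105,142),d(624,127)),("knobL",s(336,214),d(420,295)),("jar",(S,217,183),(D,334,190))]:
    p=tri([a,b]);print(n,p.round(4),"resid",[np.round(np.linalg.norm(np.cross(p-np.array(c["origin"]),(w:=rot(c["attitude"])@ray(c,u,v))/np.linalg.norm(w))),4) for c,u,v in(a,b)],"depths",pt(*a).round(3),pt(*b).round(3))
# bar/tab points by depth cloud: red
for c,bx in((S,(290,160,312,190)),(D,(300,238,322,272))):
    f=c["frame"].astype(int);m=np.zeros(f.shape[:2],bool);m[bx[1]:bx[3],bx[0]:bx[2]]=1
    m&=(f[...,0]>100)&(f[...,1]<50)&(c["depth"]>.2)
    P=np.array([pt(c,i,j) for j,i in zip(*np.nonzero(m))]);P=P[P[:,2]>.09];print("red",len(P),np.percentile(P,[3,50,97],axis=0).round(3).tolist())
E
```

```text
tabtop [0.517  0.0761 0.1439] resid [np.float64(0.0003), np.float64(0.0003)] depths [0.52  0.077 0.147] [0.519 0.073 0.139]
panR [0.5336 0.0604 0.0815] resid [np.float64(0.0165), np.float64(0.0165)] depths [0.532 0.047 0.091] [0.533 0.082 0.086]
panL [0.5461 0.2624 0.0893] resid [np.float64(0.0007), np.float64(0.0007)] depths [0.547 0.263 0.09 ] [0.546 0.261 0.088]
nose [ 0.508  -0.0064  0.0757] resid [np.float64(0.0016), np.float64(0.0016)] depths [ 0.513 -0.006  0.082] [ 0.508 -0.004  0.076]
lip [0.5629 0.0084 0.078 ] resid [np.float64(0.001), np.float64(0.001)] depths [0.566 0.009 0.083] [0.563 0.009 0.077]
back [0.5978 0.0051 0.0919] resid [np.float64(0.0027), np.float64(0.0027)] depths [0.595 0.002 0.091] [0.6   0.005 0.088]
knobR [0.6124 0.038  0.0751] resid [np.float64(0.0017), np.float64(0.0017)] depths [0.615 0.038 0.08 ] [0.612 0.04  0.076]
knobL [0.6344 0.2577 0.0788] resid [np.float64(0.001), np.float64(0.001)] depths [0.637 0.257 0.082] [0.636 0.257 0.075]
jar [ 0.5879 -0.1232  0.0905] resid [np.float64(0.0011), np.float64(0.0011)] depths [ 0.588 -0.124  0.092] [ 0.588 -0.122  0.09 ]
red 89 [[0.522, 0.069, 0.097], [0.525, 0.077, 0.12], [0.527, 0.087, 0.139]]
red 228 [[0.512, 0.07, 0.092], [0.515, 0.085, 0.124], [0.525, 0.092, 0.142]]
```

The tab is at about (0.518, 0.078) with its top at z 0.143, stand yaw is about -5.5°, and the notch looks to be about 70 mm ahead. Next I move above the tab.

```bash
python3 -m handwheel '{"deltas": [[1,-0.98,-0.725,0,0],[1,-0.98,-0.725,0,0],[1,-0.98,-0.725,0,0],[1,-0.98,-0.725,0,0],[1,-0.98,-0.725,0,0],[1,-0.98,-0.725,0,0],[1,-0.98,-0.725,0,0],[1,-0.98,-0.725,0,0],[1,-0.98,-0.725,0,0],[1,-0.98,-0.725,0,0],[1,-0.98,-0.725,0,0],[1,-0.98,-0.725,0,0],[1,0,0,0,0.98],[1,0,0,0,0.98],[1,0,0,0,0.98],[1,0,0,0,0.98],[1,0,0,0,0.98],[1,0,0,0,0.98],[1,0,0,0,0.98],[1,0,0,0,0.98]]}'
python3 - <<'E'
from h import *
import pickle
c=cam("wrist");save(c,"w1.png");pickle.dump(c,open("w1.pkl","wb"))
s=status.get_state();R=rot(s["orientation"]);print(R.round(3).tolist(),s["tcp_pos"],s["joint_pos"],s["wrist_force"])
f=c["frame"].astype(int);m=(f[...,0]>100)&(f[...,1]<50)&(f[...,2]<60)&(c["depth"]>.1)
P=np.array([pt(c,i,j) for j,i in zip(*np.nonzero(m))]);P=P[P[:,2]>.08]
T=P[P[:,2]>.136];print(len(P),len(T),T.mean(0),np.percentile(T,[2,98],axis=0),cv2.minAreaRect((T[:,:2]*1000).astype(np.float32)))
E
```

```text
clock: 2.65
tcp_pos: [0.5163, 0.078, 0.3036]
orientation: [-0.0, 0.743, 0.67, -0.0]
wrist_force: [0.3, 0.3, 0.7]
finger_gap: 0.0854
grip_force: 0.0
[[0.108, 0.994, -0.001], [0.994, -0.108, 0.0], [0.0, -0.001, -1.0]] [0.51626311 0.07800135 0.30358672] [-3.91772936e-03  2.11162735e-01 -9.03033765e-02  1.27004677e+00
  1.02471627e-04  1.67478270e+00] [-0.78358994  0.07234005 -0.62788966]
641 304 [0.51993763 0.07745399 0.14105248] [[0.51168215 0.06628008 0.13632072]
 [0.52590442 0.08919815 0.14274659]] ((518.8921508789062, 77.57447814941406), (23.33063316345215, 13.351740837097168), 83.8595199584961)
```

View pics/w1.png

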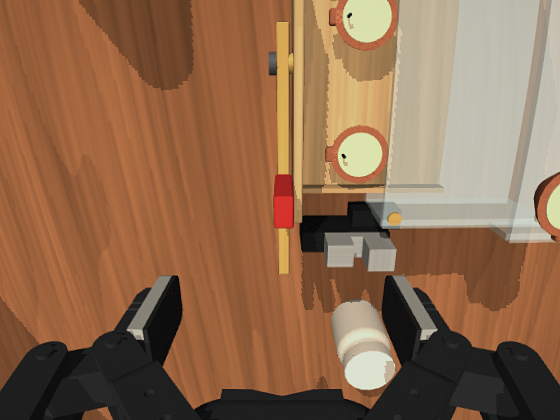

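The wrist view has the tab at (284,201) between open fingers at equal yaw, with the keeper lip at (341,250) and back wall at (381,252). Next I descend and grip.

```bash
python3 -m handwheel '{"deltas": [[1,0,0.07,0.8,0],[1,0,0,0.8,0],[1,0,0,0.8,0],[1,0,0,0.78,0],[1,0,0,0,0],[-1,0,0,0,0],[-1,0,0,0,0],[-1,0,0,0,0],[-1,0,0,0,0],[-1,0,0,0,0],[-1,0,0,0,0]]}' 30
python3 - <<'E'
from h import *
import pickle
c=pickle.load(open("w1.pkl","rb"))
e=np.array([.994,-.108,0])
for n,u,v in [("bar",284,250),("lipL",329,251),("lipR",353,240),("backL",370,255),("backR",392,252)]:
    p=pt(c,u,v);print(n,p.round(4),(p@e).round(4))
b=c["depth"]
for v in (240,245,250,255):print(v,[(u,round(float(pt(c,u,v)@e),4),round(float(pt(c,u,v)[2]),3)) for u in range(324,400,4)])
E
```

```text
clock: 4.08
tcp_pos: [0.5196, 0.0777, 0.1774]
orientation: [0.0, 0.741, 0.672, 0.0]
wrist_force: [-0.9, -0.1, 6.1]
finger_gap: 0.0139
grip_force: 33.1
bar [0.5136 0.018  0.0794] 0.5086
lipL [0.5543 0.0121 0.0782] 0.5497
lipR [0.5797 0.012  0.0599] 0.5749
backL [0.5897 0.0089 0.0875] 0.5852
backR [0.6095 0.0097 0.0875] 0.6047
240 [(324, 0.5481, 0.052), (328, 0.5498, 0.067), (332, 0.5535, 0.068), (336, 0.5573, 0.067), (340, 0.5611, 0.067), (344, 0.5647, 0.068), (348, 0.5683, 0.068), (352, 0.5739, 0.06), (356, 0.5778, 0.06), (360, 0.5818, 0.059), (364, 0.5846, 0.064), (368, 0.5876, 0.067), (372, 0.5912, 0.068), (376, 0.5949, 0.068), (380, 0.5987, 0.068), (384, 0.6025, 0.068), (388, 0.6058, 0.069), (392, 0.6339, -0.001), (396, 0.6384, -0.001)]
245 [(324, 0.5481, 0.054), (328, 0.5485, 0.078), (332, 0.5522, 0.078), (336, 0.556, 0.077), (340, 0.5592, 0.079), (344, 0.5631, 0.078), (348, 0.5666, 0.078), (352, 0.5702, 0.079), (356, 0.5784, 0.059), (360, 0.5824, 0.059), (364, 0.5847, 0.065), (368, 0.5852, 0.078), (372, 0.5885, 0.079), (376, 0.5921, 0.079), (380, 0.5954, 0.08), (384, 0.599, 0.08
[... 201 characters left out ...]
, (348, 0.5668, 0.079), (352, 0.5704, 0.079), (356, 0.5785, 0.061), (360, 0.5826, 0.06), (364, 0.5842, 0.069), (368, 0.5845, 0.082), (372, 0.5862, 0.089), (376, 0.59, 0.088), (380, 0.5934, 0.089), (384, 0.5973, 0.087), (388, 0.6011, 0.087), (392, 0.6044, 0.088), (396, 0.6082, 0.087)]
255 [(324, 0.5483, 0.056), (328, 0.5489, 0.079), (332, 0.5524, 0.08), (336, 0.5561, 0.08), (340, 0.5598, 0.079), (344, 0.5636, 0.079), (348, 0.5674, 0.078), (352, 0.5711, 0.078), (356, 0.5788, 0.061), (360, 0.583, 0.06), (364, 0.5849, 0.068), (368, 0.5832, 0.088), (372, 0.587, 0.088), (376, 0.5905, 0.088), (380, 0.5936, 0.09), (384, 0.5972, 0.089), (388, 0.6015, 0.087), (392, 0.6053, 0.087), (396, 0.6405, -0.0)]
```

```bash
python3 -m handwheel '{"deltas": [[-1,0.05,0,-0.09,0],[-1,0.04,0,-0.09,0],[-1,0.04,0,-0.09,0],[-1,0.04,0,-0.09,0],[-1,0,0,0,0],[-1,0,0,0,0]]}'
python3 - <<'E'
from h import *
c=cam("wrist");save(c,"w2.png")
for v in (225,240,250,255,260,265,270):
  print(v,[tuple(np.round(pt(c,u,v),3)) for u in range(276,296,4)])
s=cam("side");f=s["frame"].astype(int);m=(f[...,0]>150)&(f[...,1]>100)&(f[...,2]<70)&(s["depth"]>.1)
P=np.array([pt(s,i,j) for j,i in zip(*np.nonzero(m))]);P=P[(P[:,2]>.055)&(P[:,0]<.54)&(P[:,1]<.22)]
print(len(P));
for k in np.arange(-.02,.22,.02):
  q=P[abs(P[:,1]-k)<.01]; print(round(k,2),len(q),q.mean(0).round(4) if len(q) else '')
E
```

```text
clock: 4.82
tcp_pos: [0.5194, 0.0857, 0.1907]
orientation: [-0.001, 0.74, 0.672, 0.0]
wrist_force: [0.8, 4.2, -9.4]
finger_gap: 0.0135
grip_force: 30.9
225 [(np.float64(0.519), np.float64(0.101), np.float64(0.088)), (np.float64(0.521), np.float64(0.101), np.float64(0.089)), (np.float64(0.523), np.float64(0.1), np.float64(0.088)), (np.float64(0.525), np.float64(0.1), np.float64(0.089)), (np.float64(0.527), np.float64(0.064), np.float64(-0.0))]
240 [(np.float64(0.518), np.float64(0.093), np.float64(0.09)), (np.float64(0.52), np.float64(0.093), np.float64(0.089)), (np.float64(0.523), np.float64(0.093), np.float64(0.091)), (np.float64(0.525), np.float64(0.093), np.float64(0.091)), (np.float64(0.525), np.float64(0.051), np.float64(-0.001))]
250 [(np.float64(0.518), np.float64(0.092), np.float64(0.099)), (np.float64(0.52), np.float64(0.092), np.float64(0.099)), (np.float64(0.522), np.float64(0.092), np.float64(0.099)), (np.float64(0.524), np.float64(0.091), np.float64(0.099)), (np.float64(0.526), np.float64(0.091), np.float64(0.099))]
255 [(np.float64(0.519), np.float64(0.093), np.float64(
[... 697 characters left out ...]
.094), np.float64(0.12)), (np.float64(0.524), np.float64(0.094), np.float64(0.119)), (np.float64(0.526), np.float64(0.094), np.float64(0.12))]
270 [(np.float64(0.519), np.float64(0.095), np.float64(0.125)), (np.float64(0.521), np.float64(0.095), np.float64(0.125)), (np.float64(0.522), np.float64(0.095), np.float64(0.125)), (np.float64(0.524), np.float64(0.095), np.float64(0.125)), (np.float64(0.526), np.float64(0.094), np.float64(0.125))]
351
-0.02 0 
0.0 0 
0.02 0 
0.04 0 
0.06 0 
0.08 2 [0.5342 0.0883 0.0836]
0.1 53 [0.5221 0.1005 0.0881]
0.12 56 [0.5241 0.1197 0.0849]
0.14 57 [0.5251 0.1394 0.0823]
0.16 58 [0.5272 0.1601 0.0797]
0.18 64 [0.5316 0.1809 0.0777]
0.2 60 [0.5317 0.2005 0.0743]
```

The bar is up at about 0.135 rad. Next I slide it over the lip.

```bash
python3 -m handwheel '{"deltas": [[-1,0,0.13,0,0],[-1,0,0.26,0,0],[-1,0,0.26,0,0],[-1,0,0.26,0,0],[-1,0,0.26,0,0],[-1,0,0.13,0,0],[-1,0,0,0,0],[-1,0,0,0,0]]}'
python3 - <<'E'
from h import *
e=np.array([.994,-.108,0]);s=status.get_state();print("tcp.e",s["tcp_pos"]@e,s["wrist_force"])
E
```

```text
clock: 5.92
tcp_pos: [0.5717, 0.0806, 0.1906]
orientation: [-0.001, 0.74, 0.672, 0.001]
wrist_force: [2.3, 5.9, -8.1]
finger_gap: 0.0138
grip_force: 31.0
tcp.e 0.5595613202299705 [ 2.34197615  5.90725587 -8.14785085]
```

```bash
python3 -m handwheel '{"deltas": [[-1,-0.04,0,0.09,0],[-1,0,0,0,0],[-0.48,0,0,0,0],[-0.48,0,0,0,0],[-0.48,0,0,0,0],[-0.48,0,0,0,0]]}'
cat > bar.py <<'E'
from h import *
e=np.array([.994,-.108,0]);st=status.get_state();print("tcp.e",(st["tcp_pos"]@e).round(4),st["wrist_force"].round(1),"gap",st["finger_gap"].round(4))
s=cam("side");f=s["frame"].astype(int);m=(f[...,0]>150)&(f[...,1]>100)&(f[...,2]<70)&(s["depth"]>.1)
P=np.array([pt(s,i,j) for j,i in zip(*np.nonzero(m))]);a=P@e;l=P@np.array([.108,.994,0]);
k=(P[:,2]>.06)&(P[:,2]<.11)&(l>-.05)&(l<.24)&(a>.47)&(a<.59);a,l,z=a[k],l[k],P[k,2]
r=[(round(x,2),int((q:=abs(l-x)<.01).sum()),np.median(a[q]).round(4),np.median(z[q]).round(4)) for x in np.arange(0,.23,.02) if (abs(l-x)<.01).sum()>5];print(*r,sep="\n")
E
python3 bar.py
```

```text
clock: 6.68
tcp_pos: [0.5717, 0.0776, 0.1877]
orientation: [0.0, 0.741, 0.672, 0.0]
wrist_force: [0.1, -1.1, 0.6]
finger_gap: 0.0224
grip_force: 0.0Traceback (most recent call last):
  File "bar.py", line 2, in <module>
    e=np.array([.994,-.108,0]);st=status.get_state();print("tcp.e",(st["tcp_pos"]@e).round(4),st["wrist_force"].round(1),"gap",st["finger_gap"].round(4))
                                                                                                                               ^^^^^^^^^^^^^^^^^^^^^^
AttributeError: 'float' object has no attribute 'round'
```

```bash
sed -i 's/st\["finger_gap"\].round(4)/round(st["finger_gap"],4)/' bar.py; python3 bar.py
```

```text
tcp.e 0.5598 [ 0.1 -1.1  0.6] gap 0.0224
(np.float64(0.14), 9, np.float64(0.5588), np.float64(0.0845))
(np.float64(0.16), 51, np.float64(0.5602), np.float64(0.084))
(np.float64(0.18), 53, np.float64(0.5593), np.float64(0.0828))
(np.float64(0.2), 52, np.float64(0.5595), np.float64(0.0807))
(np.float64(0.22), 54, np.float64(0.5596), np.float64(0.0794))
```

The bar rests on the lip. Next I push it with the open finger.

```bash
python3 -m handwheel '{"deltas": [[-0.48,0,0.1,0,0],[-0.48,0,0.1,0,0],[-0.48,0,0.1,0,0],[-0.48,0,0.1,0,0],[-0.48,0,0,0,0]]}'; python3 bar.py
```

```text
clock: 7.35
tcp_pos: [0.5882, 0.0762, 0.1875]
orientation: [0.0, 0.741, 0.672, 0.0]
wrist_force: [0.0, 0.4, 0.6]
finger_gap: 0.0222
grip_force: 0.0
tcp.e 0.5765 [0.  0.4 0.6] gap 0.0222
(np.float64(0.08), 6, np.float64(0.5713), np.float64(0.0894))
(np.float64(0.1), 7, np.float64(0.5712), np.float64(0.0891))
(np.float64(0.12), 8, np.float64(0.5704), np.float64(0.0853))
(np.float64(0.14), 11, np.float64(0.5731), np.float64(0.0857))
(np.float64(0.16), 50, np.float64(0.5731), np.float64(0.0845))
(np.float64(0.18), 52, np.float64(0.572), np.float64(0.0824))
(np.float64(0.2), 50, np.float64(0.5728), np.float64(0.0807))
(np.float64(0.22), 50, np.float64(0.5715), np.float64(0.0793))
```

```bash
python3 -m handwheel '{"deltas": [[-0.48,0,0.025,0,0],[-0.48,0,0.025,0,0],[-0.48,0,0.025,0,0],[-0.48,0,0.025,0,0],[-0.48,0,0,0,0]]}'; python3 bar.py
```

```text
clock: 8.02
tcp_pos: [0.5917, 0.0759, 0.1875]
orientation: [0.0, 0.741, 0.672, 0.0]
wrist_force: [-0.3, -0.8, 0.0]
finger_gap: 0.022
grip_force: 0.3
tcp.e 0.5799 [-0.3 -0.8  0. ] gap 0.022
(np.float64(0.06), 25, np.float64(0.577), np.float64(0.0783))
(np.float64(0.08), 26, np.float64(0.5761), np.float64(0.0774))
(np.float64(0.1), 34, np.float64(0.5748), np.float64(0.0782))
(np.float64(0.12), 10, np.float64(0.5734), np.float64(0.0766))
(np.float64(0.14), 10, np.float64(0.5756), np.float64(0.0773))
(np.float64(0.16), 45, np.float64(0.5755), np.float64(0.0778))
(np.float64(0.18), 49, np.float64(0.5754), np.float64(0.0773))
(np.float64(0.2), 47, np.float64(0.576), np.float64(0.0777))
(np.float64(0.22), 48, np.float64(0.576), np.float64(0.078))
```

```bash
python3 -m handwheel '{"deltas": [[-0.48,0,0.025,0,0],[-0.48,0,0,0,0]]}'; python3 bar.py
```

```text
clock: 8.32
tcp_pos: [0.5926, 0.0758, 0.1875]
orientation: [0.0, 0.741, 0.672, 0.0]
wrist_force: [-1.2, 0.4, -0.3]
finger_gap: 0.0221
grip_force: 0.3
tcp.e 0.5808 [-1.2  0.4 -0.3] gap 0.0221
(np.float64(0.06), 28, np.float64(0.5785), np.float64(0.0779))
(np.float64(0.08), 28, np.float64(0.5769), np.float64(0.0781))
(np.float64(0.1), 32, np.float64(0.576), np.float64(0.077))
(np.float64(0.12), 9, np.float64(0.5762), np.float64(0.0777))
(np.float64(0.14), 16, np.float64(0.5768), np.float64(0.0775))
(np.float64(0.16), 44, np.float64(0.5768), np.float64(0.0775))
(np.float64(0.18), 46, np.float64(0.5761), np.float64(0.0778))
(np.float64(0.2), 49, np.float64(0.576), np.float64(0.0778))
(np.float64(0.22), 45, np.float64(0.576), np.float64(0.0783))
```

```bash
python3 -m handwheel '{"deltas": [[-0.48,0,0.015,0,0],[-0.48,0,0,0,0]]}'; python3 bar.py
```

```text
clock: 8.62
tcp_pos: [0.5927, 0.0758, 0.1875]
orientation: [-0.0, 0.741, 0.672, -0.0]
wrist_force: [-1.7, 1.0, 1.0]
finger_gap: 0.0219
grip_force: 1.2
tcp.e 0.581 [-1.7  1.   1. ] gap 0.0219
(np.float64(0.06), 28, np.float64(0.578), np.float64(0.0783))
(np.float64(0.08), 29, np.float64(0.5764), np.float64(0.0774))
(np.float64(0.1), 34, np.float64(0.5762), np.float64(0.0779))
(np.float64(0.12), 8, np.float64(0.5762), np.float64(0.0769))
(np.float64(0.14), 13, np.float64(0.5765), np.float64(0.0771))
(np.float64(0.16), 47, np.float64(0.5772), np.float64(0.0777))
(np.float64(0.18), 47, np.float64(0.5762), np.float64(0.078))
(np.float64(0.2), 47, np.float64(0.5765), np.float64(0.0775))
(np.float64(0.22), 47, np.float64(0.5762), np.float64(0.0779))
```

The bar has dropped level in the notch. Next I back off, open and rise.

```bash
python3 -m handwheel '{"deltas": [[-0.48,0,-0.05,0,0],[-0.48,0,-0.06,0,0],[-0.2,0,0,0,0],[-0.2,0,0,0,0],[-0.2,0,0,-0.3,0],[-0.2,0,0,-0.6,0],[-0.2,0,0,-0.8,0],[-0.2,0,0,-0.8,0],[-0.2,0,0,0,0],[-0.2,0,0,0,0],[-0.2,0,0,0,0]]}'; python3 bar.py; python3 -c "
from h import *
save(cam('side'),'fin.png',(180,170,380,330),3.5)"
```

```text
clock: 10.05
tcp_pos: [0.5881, 0.0762, 0.2864]
orientation: [-0.001, 0.741, 0.672, -0.001]
wrist_force: [-0.4, 0.5, -0.9]
finger_gap: 0.0345
grip_force: 0.0
tcp.e 0.5763 [-0.4  0.5 -0.9] gap 0.0345
(np.float64(0.06), 30, np.float64(0.5781), np.float64(0.0785))
(np.float64(0.08), 31, np.float64(0.5771), np.float64(0.0777))
(np.float64(0.1), 34, np.float64(0.5759), np.float64(0.0774))
(np.float64(0.12), 11, np.float64(0.5758), np.float64(0.0773))
(np.float64(0.14), 14, np.float64(0.5768), np.float64(0.0771))
(np.float64(0.16), 46, np.float64(0.5768), np.float64(0.0773))
(np.float64(0.18), 46, np.float64(0.5764), np.float64(0.0775))
(np.float64(0.2), 49, np.float64(0.5757), np.float64(0.0778))
(np.float64(0.22), 49, np.float64(0.5757), np.float64(0.0781))
```

View pics/fin.png

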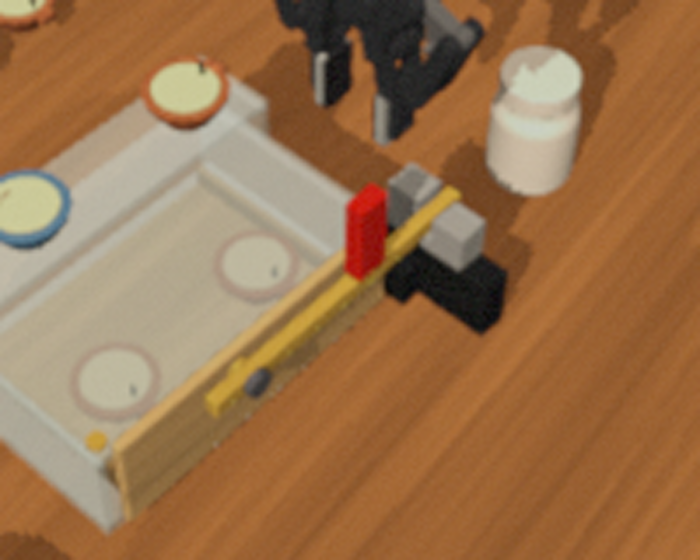

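The picture shows the bar level, with its nose sitting in the notch between lip and back wall at (440,205). The gripper is clear, at (360,70).

```bash
python3 -c "
from workcell import hand_in
print(hand_in())"
```

```text
the job is handed in; nothing more can be done
None
```

The job is handed in: the tray is in, the latch bar lies level in the keeper's notch, the gripper is clear, and wrist force was never more than about 2 N in the readings while feeling for the notch (no verdict came back from the hand-in).

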